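# Find and open the unlatched sump cover

## Task

One of the four identical covers on the bench's spill sump has been left unlatched underneath. Press gently with a fingertip on the round mark of one cover after another until you find the one that rocks, then push that cover open until it stands upright, so that the sump can be inspected. Only press and push, do not grip the covers, do not force the latched ones, and leave the tins, tumbler and screwdriver where they are.

Things in the scene. Friction and masses are not known exactly. Their poses are not given: they have to be found in the camera images.
- deck: fixed blue steel spill sump tray, 206 mm (its x) by 550 mm (its y), 100 mm high; origin at the centre of its underside, x away from the robot, y along the row, z up. In its deck, at the top, four identical covers lie in a row along y, flush with the blue rim (24 mm wide near and far, 75 mm shelves at the ends). Below the covers it is hollow, 50 mm or more deep
- cover_1 (a joint): tilt of the bare-aluminium cover centred at deck y = -150 mm (all alike: 155 mm along deck x, 94 mm along y, 4 mm thick, 85 g, the last 10 mm of the heel a steel strip). 0 = flat, 1.57 = far end straight up, stop at 1.66. If unlatched, its near end (toe) sinks and its far end (heel) rises under about 3 N on the mark, and it stays at any tilt by friction; if latched, the toe gives 1 to 3 mm on a rubber buffer (below 0.1) and springs back
- cover_1_press (a point): round finger mark (28 mm across) on the top face of this cover's toe, the short end nearest the robot: 38 mm from the pivot, 22 mm from the toe's edge. Moves with the cover; x of its frame points along the cover to its heel, z out of its top face
- cover_1_pivot (a point): point on the top face over this cover's pivot, middle of its width, 60 mm from the toe's edge; same axes as the mark. The cover turns about a line along deck y, 2 mm under this point; as it opens the heel comes up and over towards the robot
- cover_1_edge (a point): middle of the top edge of this cover's heel (far end), 95 mm from the pivot; moves with the cover; same axes; the underside is 4 mm below in z. Once tilted, push the underside of the heel from the far side, towards the robot
- cover_2 (a joint): tilt of the bare-aluminium cover centred at deck y = -50 mm (all alike: 155 mm along deck x, 94 mm along y, 4 mm thick, 85 g, the last 10 mm of the heel a steel strip). 0 = flat, 1.57 = far end straight up, stop at 1.66. If unlatched, its near end (toe) sinks and its far end (heel) rises under about 3 N on the mark, and it stays at any tilt by friction; if latched, the toe gives 1 to 3 mm on a rubber buffer (below 0.1) and springs back
- cover_2_press (a point): round finger mark (28 mm across) on the top face of this cover's toe, the short end nearest the robot: 38 mm from the pivot, 22 mm from the toe's edge. Moves with the cover; x of its frame points along the cover to its heel, z out of its top face
- cover_2_pivot (a point): point on the top face over this cover's pivot, middle of its width, 60 mm from the toe's edge; same axes as the mark. The cover turns about a line along deck y, 2 mm under this point; as it opens the heel comes up and over towards the robot
- cover_2_edge (a point): middle of the top edge of this cover's heel (far end), 95 mm from the pivot; moves with the cover; same axes; the underside is 4 mm below in z. Once tilted, push the underside of the heel from the far side, towards the robot
- cover_3 (a joint): tilt of the bare-aluminium cover centred at deck y = 50 mm (all alike: 155 mm along deck x, 94 mm along y, 4 mm thick, 85 g, the last 10 mm of the heel a steel strip). 0 = flat, 1.57 = far end straight up, stop at 1.66. If unlatched, its near end (toe) sinks and its far end (heel) rises under about 3 N on the mark, and it stays at any tilt by friction; if latched, the toe gives 1 to 3 mm on a rubber buffer (below 0.1) and springs back
- cover_3_press (a point): round finger mark (28 mm across) on the top face of this cover's toe, the short end nearest the robot: 38 mm from the pivot, 22 mm from the toe's edge. Moves with the cover; x of its frame points along the cover to its heel, z out of its top face
- cover_3_pivot (a point): point on the top face over this cover's pivot, middle of its width, 60 mm from the toe's edge; same axes as the mark. The cover turns about a line along deck y, 2 mm under this point; as it opens the heel comes up and over towards the robot
- cover_3_edge (a point): middle of the top edge of this cover's heel (far end), 95 mm from the pivot; moves with the cover; same axes; the underside is 4 mm below in z. Once tilted, push the underside of the heel from the far side, towards the robot
- cover_4 (a joint): tilt of the bare-aluminium cover centred at deck y = 150 mm (all alike: 155 mm along deck x, 94 mm along y, 4 mm thick, 85 g, the last 10 mm of the heel a steel strip). 0 = flat, 1.57 = far end straight up, stop at 1.66. If unlatched, its near end (toe) sinks and its far end (heel) rises under about 3 N on the mark, and it stays at any tilt by friction; if latched, the toe gives 1 to 3 mm on a rubber buffer (below 0.1) and springs back
- cover_4_press (a point): round finger mark (28 mm across) on the top face of this cover's toe, the short end nearest the robot: 38 mm from the pivot, 22 mm from the toe's edge. Moves with the cover; x of its frame points along the cover to its heel, z out of its top face
- cover_4_pivot (a point): point on the top face over this cover's pivot, middle of its width, 60 mm from the toe's edge; same axes as the mark. The cover turns about a line along deck y, 2 mm under this point; as it opens the heel comes up and over towards the robot
- cover_4_edge (a point): middle of the top edge of this cover's heel (far end), 95 mm from the pivot; moves with the cover; same axes; the underside is 4 mm below in z. Once tilted, push the underside of the heel from the far side, towards the robot
- spray_can: bystander: white aerosol can with a blue cap, diameter 65 mm, 190 mm tall, standing on the bench beyond one end of the tray; origin at the centre of its underside
- paint_tin: bystander: paint tin, diameter 111 mm, 120 mm tall, wire bail hanging on one side, standing on the bench beyond the other end of the tray; origin at the centre of its underside
- tumbler: bystander: open steel tumbler, 74 mm across the rim, 110 mm tall, standing on the bench beyond the tray's far side; origin at the centre of its underside
- screwdriver: bystander: screwdriver about 150 mm long and 26 mm thick lying on the tray's end shelf on the paint tin's side; origin at the centre of its underside

How it is judged:
By the outcome, as a careful person would: the job done as asked, in the order asked, and still so for the second after the job is handed in, with the robot touching nothing.
It also fails if it takes over 58 s, if anything falls off the work surface, if the arm or the gripper's body presses on something with over 40 N, if the wrist force passes 120 N, or if a joint passes its speed limit or range.

## Robot

A 6-joint arm with a two-finger parallel gripper is mounted at the origin on the work surface. World frame = base frame: x ahead of the robot, y to its left, z up, the work surface at z = 0. Lengths are in m, angles in degrees, forces in N, time in s.
With the tool pointing down it reaches from about 0.375 to 0.975 m from the base axis. Payload 3.8 kg.
Tool frame: the origin (TCP) lies midway between the tips of the shut fingers; the grasp point (between the pads) lies 19 mm behind it; z points along the fingers, y is the line along which they close (so a half turn about z gives the same grasp; the last joint's range is limited). The gripper opens to 88 mm and grips with 3 to 60 N. Pads are 18 mm wide; open, the fingers measure 123 mm over their backs; the gripper's body (75 mm by 187 mm) begins 45 mm behind the grasp point.
Start: joints at [-76.026, 15.12, 91.902, -0, 72.978, -2.114], TCP at [0.187, -0.649, 0.239] pointing down, gripper open.
Joint ranges: [-150.88, 150.88], [-54.13, 125.18], [17.81, 147.31], [-75.09, 255.09], [0, 152.58], [-146.25, 146.25]. Speed limits (degrees/s): [147.25, 147.25, 180, 180, 180, 180].

## Interface

Orientations are given as a 3x3 rotation matrix whose columns are the frame's x, y, z axes.
In Python, from cell import * gives the robot as it stands.
- The arm moves only by the tool step_arm, never from a script. Its argument "plan" is a list of rows, each an object with "xyz": the shift along the tool's x, y, z in units of 0.3 m (1.0 is 0.3 m), a list of three; "yaw": the turn about the tool's z in units of 45 degrees (1.0 is 45 degrees). A call has 1 to 20 rows; each row shifts and turns the commanded pose from where the row before left it, along the tool's axes as they then stand; what a row does not reach is not made up. A row lasts 1/12 s, in which the tool goes at most 41.7 mm and 7.16 degrees, less where a joint would pass 70% of its speed; a pose out of reach is approached as far as the arm can. A call with a number of a shift or a turn outside -1 to 1 is refused whole. A call with a gripper value outside its range is refused whole. "claw" is the opening, from -1 (shut) to 1 (fully open), set as the call begins (left out, the last holds). The fingers move at their own pace and stop on an object; the grip force is fixed at half the most. Time passes only in rows, so rows that do not move let the fingers close. It gives the time, the measured TCP pose, the force, the opening and the grip force at its end, in the units of the state.
- state(): the state, without advancing time (a new reading comes with each control period).
- snapshot(name): name is "scene" or "top"; returns a dict with "pixels" (420x560x3 uint8, blue, green, red), "z_map" (420x560 float32, m along the optical axis (not along the pixel's ray), 0 where there is no reading), "mtx" (3x3 intrinsics, pixels), "rvec" (rotation vector, rad) and "tvec" (3), from world to camera coordinates, as OpenCV has them. Camera axes: x right, y down, z forward; pixel columns grow to the right and rows downward; lengths in m; the calibration is good to about 2 mm. A picture is of the moment at which its call begins.
- sign_off(): hands the job in; it is judged then, once.
The state is a dict: "time_s": time; "joint_positions": joint angles; "joint_vel": joint speeds; "joint_torque": joint torques, N m; "tcp_pos": TCP position; "tool_rot": TCP orientation; "wrist_force": force on the tool from outside, world axes, zero at the start; "wrist_torque": the same for the moment, N m; "finger_gap": finger opening in m; "gripper_force": force on a finger pad.
Only numpy, scipy, OpenCV 4.12 (cv2) and the standard library are available. Lean on these libraries where they do the work, as an engineer would, in place of code of your own. Each camera call takes 0.05 s, during which the arm holds its last target. There are 200 camera calls.

## Working session

There is one attempt and no reset: what is moved stays moved. The work goes in short steps, Python scripts to look and compute and a tool call to move; the robot and the scene stay as the last step left them, time stands still between calls to the robot, and variables do not carry over. Pictures are saved under pics/ and viewed, at most 10 in all, crops included, and the job is handed in when it is done.

Besides the shell and the picture viewer there is one more tool, called after "Call:" as name(argument=value, ...) on one line, values as JSON. step_arm: Moves the arm, as the interface text tells. Shifts and turns lie within -1 to 1; 1 stands for 0.3 m of shift or 45 degrees of turn. Its arguments: {"type":"object","properties":{"plan":{"type":"array"},"claw":{"type":"number"}},"required":["plan"]}

```bash
mkdir -p pics; cat > h.py <<'E'
import numpy as np, cv2
from cell import *
def cam(n):
    s=snapshot(n); R=cv2.Rodrigues(np.array(s["rvec"],float))[0]; return s,R,np.array(s["tvec"],float).ravel()
def pts(s,R,t):
    z=s["z_map"]; K=np.array(s["mtx"]); v,u=np.mgrid[:z.shape[0],:z.shape[1]]
    c=np.stack([(u-K[0,2])/K[0,0]*z,(v-K[1,2])/K[1,1]*z,z],-1)
    return (c-t)@R
E
python3 - <<'E'
from h import *
ims=[]
for n in("scene","top"):
    s,R,t=cam(n); cv2.imwrite(f"pics/{n}0.png",s["pixels"]); P=pts(s,R,t); np.savez(n+"0.npz",p=s["pixels"],P=P,z=s["z_map"])
    print(n,"cam at",-R.T@t)
    hsv=cv2.cvtColor(s["pixels"],cv2.COLOR_BGR2HSV)
    m=(abs(P[...,2]-.1)<.008)&(s["z_map"]>0)
    m=cv2.morphologyEx(m.astype(np.uint8),cv2.MORPH_OPEN,np.ones((5,5)))
    c=max(cv2.findContours(m,0,2)[0],key=cv2.contourArea)
    mm=np.zeros_like(m); cv2.drawContours(mm,[c],-1,1,-1); mm&=m
    q=P[mm>0]; r=cv2.minAreaRect(q[:,:2].astype(np.float32)*1000); print(r, np.median(q[:,2]))
print(state())
E
```

```text
scene cam at [1.2939497  0.58515496 0.82074636]
((561.3868408203125, 35.7220458984375), (558.9161376953125, 212.7711944580078), 76.22240447998047) 0.10006347785681298
top cam at [4.96399694e-01 7.33632510e-04 1.39276870e+00]
((564.1060180664062, 37.98100280761719), (551.7798461914062, 209.39593505859375), 76.20771026611328) 0.10008621075313542
{'time_s': 0.1, 'joint_positions': array([-7.60275501e+01,  1.51649389e+01,  9.19711754e+01, -1.77053708e-03,
        7.29769512e+01, -2.11312854e+00]), 'joint_vel': array([-0.00509062, -0.01078548, -0.23786683, -0.02716257, -0.11927188,
        0.03253938]), 'joint_torque': array([ 2.93547755e-04, -5.03619075e+01, -3.58071184e+01,  7.31658563e-02,
        2.33845494e-02, -5.89570232e-05]), 'tcp_pos': array([ 0.18687493, -0.64796968,  0.23753261]), 'tool_rot': array([[ 9.60846421e-01,  2.77081035e-01, -5.05152631e-04],
       [ 2.77081492e-01, -9.60844528e-01,  1.90784098e-03],
       [ 4.32534130e-05, -1.97311063e-03, -9.99998052e-01]]), 'wrist_force': array([-0.68302684, -0.06511419, -0.36563977]), 'wrist_torque': array([-0.05821373, -0.03437874, -0.02902949]), 'gripper_force': 0.0, 'finger_gap': 0.08816517571153981}
```

View pics/scene0.png

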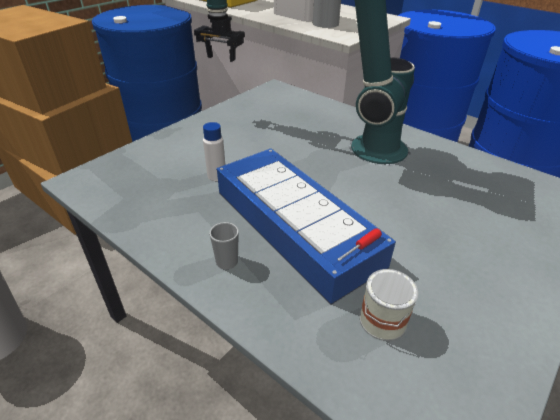

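View pics/top0.png

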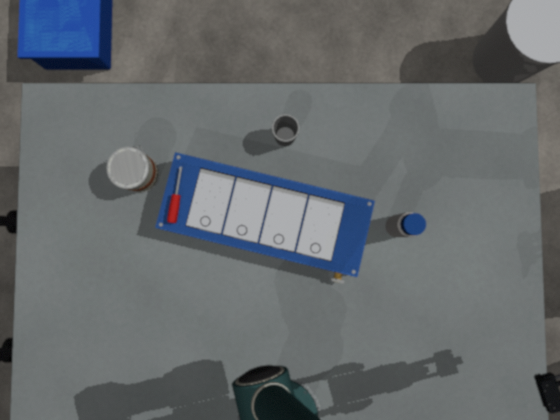

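The top view shows the tray with four white covers and finger marks at about (205,221), (242,230), (279,239) and (316,247). Cover 4 is on the left, at the screwdriver end. The paint tin is at (130,168), the tumbler at (285,130) and the spray can at (412,224). I'll refine the deck pose from the covers and work out the targets.

```bash
python3 - <<'E'
from h import *
out=[]
for n in("top","scene"):
    d=np.load(n+"0.npz"); hsv=cv2.cvtColor(d["p"],cv2.COLOR_BGR2HSV); P=d["P"]
    near=(abs(P[...,2]-.1)<.012)&(np.hypot(P[...,0]-.564,P[...,1]-.038)<.3)
    m=(near&(hsv[...,1]<60)&(hsv[...,2]>120)).astype(np.uint8)
    m=cv2.morphologyEx(m,cv2.MORPH_CLOSE,np.ones((5,5)))
    m=cv2.morphologyEx(m,cv2.MORPH_OPEN,np.ones((7,7)))
    c=max(cv2.findContours(m,0,2)[0],key=cv2.contourArea)
    q=P[c[:,0,1],c[:,0,0]][:,:2].astype(np.float32)*1000
    print(n,cv2.minAreaRect(q))
    g=cv2.cvtColor(d["p"],cv2.COLOR_BGR2GRAY)
    if n=="top":
        for u,v in((316,247),(279,239),(242,230),(205,221)):
            w=g[v-9:v+10,u-9:u+10].astype(float); w=np.clip(np.median(w)-15-w,0,None); y,x=np.mgrid[-9:10,-9:10]; ok=np.hypot(x,y)<9; w*=ok
            du,dv=(w*x).sum()/w.sum(),(w*y).sum()/w.sum(); print(u+du,v+dv,P[int(round(v+dv)),int(round(u+du))])
a=np.radians(-13.8); X=np.array([np.cos(a),np.sin(a)]);Y=np.array([-X[1],X[0]]);c=np.array([.564,.038])
for i,y in enumerate((-.15,-.05,.05,.15)): print(i+1,"mark",c-.0555*X+y*Y,"pivot",c-.0175*X+y*Y,"heel",c+.0775*X+y*Y)
P=np.load("top0.npz")["P"]
for n,(u,v) in dict(tumbler=(285,124),can=(412,224),tin=(130,168),sd=(173,210)).items(): print(n,P[v,u])
E
```

```text
top ((563.559814453125, 36.29405212402344), (397.3624572753906, 162.10890197753906), 75.95999145507812)
314.9466527196653 247.2845188284519 [ 0.47464269 -0.09558443  0.1046722 ]
278.23052294557095 239.16862326574173 [0.49580004 0.00178699 0.10273706]
241.47175421209118 231.1189296333003 [0.51707443 0.09969998 0.0998152 ]
204.68718466195762 222.08476286579213 [0.54105107 0.19523718 0.09930684]
scene ((559.5740356445312, 39.55705261230469), (399.2490539550781, 161.55230712890625), 76.28797149658203)
1 mark [ 0.47432203 -0.09443154] pivot [ 0.51122513 -0.10349581] heel [ 0.60348289 -0.12615648]
2 mark [0.49817537 0.00268189] pivot [ 0.53507848 -0.00638238] heel [ 0.62733623 -0.02904306]
3 mark [0.52202872 0.09979532] pivot [0.55893182 0.09073105] heel [0.65118958 0.06807037]
4 mark [0.54588207 0.19690875] pivot [0.58278517 0.18784448] heel [0.67504293 0.1651838 ]
tumbler [ 0.82173273 -0.01845387  0.02616585]
can [ 0.53228205 -0.32925175  0.18903227]
tin [0.68258394 0.39056356 0.11932477]
sd [0.5715432  0.27501232 0.12438831]
```

Call:
step_arm(claw=-1, plan=[{"xyz": [0, 0, 0], "yaw": 0.133}, {"xyz": [0, 0, 0], "yaw": 0.133}, {"xyz": [0, 0, 0], "yaw": 0.133}, {"xyz": [0, 0, 0], "yaw": 0.133}, {"xyz": [0, 0, 0], "yaw": 0.135}, {"xyz": [0.027, -0.112, 0], "yaw": 0}, {"xyz": [0.027, -0.112, 0], "yaw": 0}, {"xyz": [0.027, -0.112, 0], "yaw": 0}, {"xyz": [0.027, -0.112, 0], "yaw": 0}, {"xyz": [0.027, -0.112, 0], "yaw": 0}, {"xyz": [0.027, -0.112, 0], "yaw": 0}, {"xyz": [0.027, -0.112, 0], "yaw": 0}, {"xyz": [0.027, -0.112, 0], "yaw": 0}, {"xyz": [0.027, -0.112, 0], "yaw": 0}, {"xyz": [0.027, -0.112, 0], "yaw": 0}, {"xyz": [0.027, -0.112, 0], "yaw": 0}, {"xyz": [0.027, -0.112, 0], "yaw": 0}, {"xyz": [0.027, -0.112, 0], "yaw": 0}, {"xyz": [0.027, -0.112, 0], "yaw": 0}, {"xyz": [0.027, -0.112, 0], "yaw": 0}])

```text
time_s: 1.77
tcp_pos: [0.4264, -0.1869, 0.2384]
tool_rot: [[0.971, -0.241, -0.0], [-0.241, -0.971, 0.0], [-0.0, -0.0, -1.0]]
wrist_force: [1.3, 0.0, 0.1]
finger_gap: 0.0004
gripper_force: 0.0
```

Call:
step_arm(plan=[{"xyz": [0.027, -0.112, 0], "yaw": 0}, {"xyz": [0.027, -0.112, 0], "yaw": 0}, {"xyz": [0.027, -0.112, 0], "yaw": 0}, {"xyz": [0, 0, 0.1], "yaw": 0}, {"xyz": [0, 0, 0.1], "yaw": 0}, {"xyz": [0, 0, 0.1], "yaw": 0}, {"xyz": [0, 0, 0], "yaw": 0}, {"xyz": [0, 0, 0], "yaw": 0}, {"xyz": [0, 0, 0], "yaw": 0}])

```text
time_s: 2.52
tcp_pos: [0.4748, -0.0969, 0.1499]
tool_rot: [[0.971, -0.241, 0.001], [-0.241, -0.971, -0.0], [0.001, 0.0, -1.0]]
wrist_force: [0.2, 0.3, 1.0]
finger_gap: 0.0007
gripper_force: 0.0
```

Call:
step_arm(plan=[{"xyz": [0, 0, 0.05], "yaw": 0}, {"xyz": [0, 0, 0.05], "yaw": 0}, {"xyz": [0, 0, 0.04], "yaw": 0}, {"xyz": [0, 0, 0.01], "yaw": 0}, {"xyz": [0, 0, 0], "yaw": 0}, {"xyz": [0, 0, 0], "yaw": 0}, {"xyz": [0, 0, 0], "yaw": 0}])

```text
time_s: 3.1
tcp_pos: [0.4755, -0.0971, 0.1055]
tool_rot: [[0.971, -0.241, 0.003], [-0.241, -0.971, -0.001], [0.003, 0.0, -1.0]]
wrist_force: [0.0, -0.0, -0.7]
finger_gap: 0.0003
gripper_force: 0.0
```

Call:
step_arm(plan=[{"xyz": [0, 0, 0.005], "yaw": 0}, {"xyz": [0, 0, 0.005], "yaw": 0}, {"xyz": [0, 0, 0.005], "yaw": 0}, {"xyz": [0, 0, 0], "yaw": 0}, {"xyz": [0, 0, 0], "yaw": 0}])

```text
time_s: 3.52
tcp_pos: [0.4746, -0.0968, 0.1001]
tool_rot: [[0.971, -0.241, 0.001], [-0.241, -0.971, -0.0], [0.001, 0.0, -1.0]]
wrist_force: [-2.0, -0.9, 5.0]
finger_gap: 0.0003
gripper_force: 2.5
```

Call:
step_arm(plan=[{"xyz": [0, 0, 0.0035], "yaw": 0}, {"xyz": [0, 0, 0], "yaw": 0}, {"xyz": [0, 0, 0], "yaw": 0}])

```text
time_s: 3.77
tcp_pos: [0.4747, -0.0968, 0.0998]
tool_rot: [[0.971, -0.241, 0.001], [-0.241, -0.971, -0.0], [0.001, 0.0, -1.0]]
wrist_force: [-3.3, 0.6, 11.1]
finger_gap: 0.0005
gripper_force: 5.4
```

Call:
step_arm(plan=[{"xyz": [0, 0, -0.0425], "yaw": 0}, {"xyz": [0, 0, -0.0425], "yaw": 0}, {"xyz": [0, -0.111, 0], "yaw": 0}, {"xyz": [0, -0.111, 0], "yaw": 0}, {"xyz": [0, -0.111, 0], "yaw": 0}, {"xyz": [0, 0, 0], "yaw": 0}, {"xyz": [0, 0, 0.035], "yaw": 0}, {"xyz": [0, 0, 0.03], "yaw": 0}, {"xyz": [0, 0, 0.005], "yaw": 0}, {"xyz": [0, 0, 0], "yaw": 0}, {"xyz": [0, 0, 0], "yaw": 0}])

```text
time_s: 4.68
tcp_pos: [0.4974, -0.0006, 0.1019]
tool_rot: [[0.97, -0.242, -0.002], [-0.242, -0.97, -0.0], [-0.002, 0.0, -1.0]]
wrist_force: [-0.0, 0.5, -0.2]
finger_gap: 0.0004
gripper_force: 0.0
```

Call:
step_arm(plan=[{"xyz": [0, 0, 0.005], "yaw": 0}, {"xyz": [0, 0, 0.005], "yaw": 0}, {"xyz": [0, 0, 0.003], "yaw": 0}, {"xyz": [0, 0, 0], "yaw": 0}, {"xyz": [0, 0, 0], "yaw": 0}])

```text
time_s: 5.1
tcp_pos: [0.4984, 0.0, 0.0991]
tool_rot: [[0.971, -0.241, 0.001], [-0.241, -0.971, -0.0], [0.001, 0.0, -1.0]]
wrist_force: [-0.8, -2.6, 2.8]
finger_gap: 0.0
gripper_force: 1.1
```

Call:
step_arm(plan=[{"xyz": [0, 0, 0.0035], "yaw": 0}, {"xyz": [0, 0, 0], "yaw": 0}, {"xyz": [0, 0, 0], "yaw": 0}])

```text
time_s: 5.35
tcp_pos: [0.4985, 0.0001, 0.098]
tool_rot: [[0.971, -0.24, 0.001], [-0.24, -0.971, -0.001], [0.001, 0.0, -1.0]]
wrist_force: [-1.0, -2.7, 3.9]
finger_gap: 0.0003
gripper_force: 1.8
```

Call:
step_arm(plan=[{"xyz": [0, 0, 0.0035], "yaw": 0}, {"xyz": [0, 0, 0], "yaw": 0}, {"xyz": [0, 0, 0], "yaw": 0}])

```text
time_s: 5.6
tcp_pos: [0.4984, 0.0003, 0.0967]
tool_rot: [[0.971, -0.241, 0.001], [-0.241, -0.971, -0.0], [0.001, -0.0, -1.0]]
wrist_force: [-0.7, -2.5, 3.2]
finger_gap: 0.0003
gripper_force: 1.7
```

Call:
step_arm(plan=[{"xyz": [0, 0, 0.0035], "yaw": 0}, {"xyz": [0, 0, 0.0035], "yaw": 0}, {"xyz": [0, 0, 0], "yaw": 0}, {"xyz": [0, 0, 0], "yaw": 0}])

```text
time_s: 5.93
tcp_pos: [0.4984, 0.0006, 0.0945]
tool_rot: [[0.971, -0.241, 0.001], [-0.241, -0.971, 0.0], [0.0, -0.001, -1.0]]
wrist_force: [1.4, -1.4, 2.6]
finger_gap: 0.0006
gripper_force: 1.3
```

Call:
step_arm(plan=[{"xyz": [0, 0, 0.0035], "yaw": 0}, {"xyz": [0, 0, 0.0035], "yaw": 0}, {"xyz": [0, 0, 0], "yaw": 0}, {"xyz": [0, 0, 0], "yaw": 0}])

```text
time_s: 6.27
tcp_pos: [0.4982, 0.0006, 0.0924]
tool_rot: [[0.971, -0.241, 0.0], [-0.241, -0.971, 0.001], [-0.0, -0.001, -1.0]]
wrist_force: [0.7, -0.1, 3.2]
finger_gap: 0.0006
gripper_force: 1.4
```

Call:
step_arm(plan=[{"xyz": [0, 0, 0.007], "yaw": 0}, {"xyz": [0, 0, 0.007], "yaw": 0}, {"xyz": [0, 0, 0.007], "yaw": 0}, {"xyz": [0, 0, 0.007], "yaw": 0}, {"xyz": [0, 0, 0.007], "yaw": 0}, {"xyz": [0, 0, 0], "yaw": 0}])

```text
time_s: 6.77
tcp_pos: [0.4972, 0.0005, 0.081]
tool_rot: [[0.971, -0.241, -0.002], [-0.241, -0.971, 0.0], [-0.002, 0.0, -1.0]]
wrist_force: [-0.4, 0.2, 2.7]
finger_gap: 0.0007
gripper_force: 0.9
```

Call:
step_arm(plan=[{"xyz": [0, 0, 0.007], "yaw": 0}, {"xyz": [0, 0, 0.007], "yaw": 0}, {"xyz": [0, 0, 0.007], "yaw": 0}, {"xyz": [0, 0, 0.007], "yaw": 0}, {"xyz": [0, 0, 0.007], "yaw": 0}, {"xyz": [0, 0, 0], "yaw": 0}])

```text
time_s: 7.27
tcp_pos: [0.4974, 0.0004, 0.0706]
tool_rot: [[0.971, -0.241, -0.002], [-0.241, -0.971, 0.0], [-0.002, 0.0, -1.0]]
wrist_force: [-0.6, -0.3, 1.2]
finger_gap: 0.0006
gripper_force: 0.5
```

Call:
step_arm(plan=[{"xyz": [0, 0, -0.06], "yaw": 0}, {"xyz": [0, 0, -0.1], "yaw": 0}, {"xyz": [0, 0, -0.1], "yaw": 0}, {"xyz": [0, 0, -0.1], "yaw": 0}, {"xyz": [0, 0, -0.08], "yaw": 0}, {"xyz": [0, 0, -0.03], "yaw": 0}, {"xyz": [0, 0, 0], "yaw": 0}, {"xyz": [0.1, 0, 0], "yaw": 0}, {"xyz": [0.1, 0, 0], "yaw": 0}, {"xyz": [0.1, 0, 0], "yaw": 0}, {"xyz": [0.1, 0, 0], "yaw": 0}, {"xyz": [0.1, 0, 0], "yaw": 0}, {"xyz": [0.05, 0, 0], "yaw": 0}, {"xyz": [0, 0, 0], "yaw": 0}, {"xyz": [0, 0, 0], "yaw": 0}])

```text
time_s: 8.52
tcp_pos: [0.657, -0.0394, 0.209]
tool_rot: [[0.971, -0.241, -0.005], [-0.241, -0.971, 0.001], [-0.005, 0.001, -1.0]]
wrist_force: [-0.4, 0.8, -0.5]
finger_gap: 0.0002
gripper_force: 0.0
```

```bash
python3 - <<'E'
from h import *
s,R,t=cam("scene"); P=pts(s,R,t); cv2.imwrite("pics/s1.png",cv2.resize(s["pixels"][120:310,150:420],None,fx=2.9,fy=2.9))
a=np.radians(-13.9);X=np.array([np.cos(a),np.sin(a)]);Y=np.array([-X[1],X[0]])
d=P[...,:2]-[.5625,.037]; dx=d@X; dy=d@Y
m=(s["z_map"]>0)&(abs(dy+.05)<.045)&(dx>-.03)&(dx<.075)&(P[...,2]>.108)&(P[...,2]<.18)
for z in np.arange(.11,.18,.01):
    k=m&(abs(P[...,2]-z)<.005)
    if k.sum(): print(round(z,3),k.sum(),np.round(np.median(dx[k]),4))
print(state()["tcp_pos"])
E
```

```text
0.11 1 -0.0138
0.13 2 0.0078
0.15 1 0.0221
0.16 3 0.0288
0.17 37 0.0414
[ 0.65650335 -0.03916054  0.20958607]
```

View pics/s1.png

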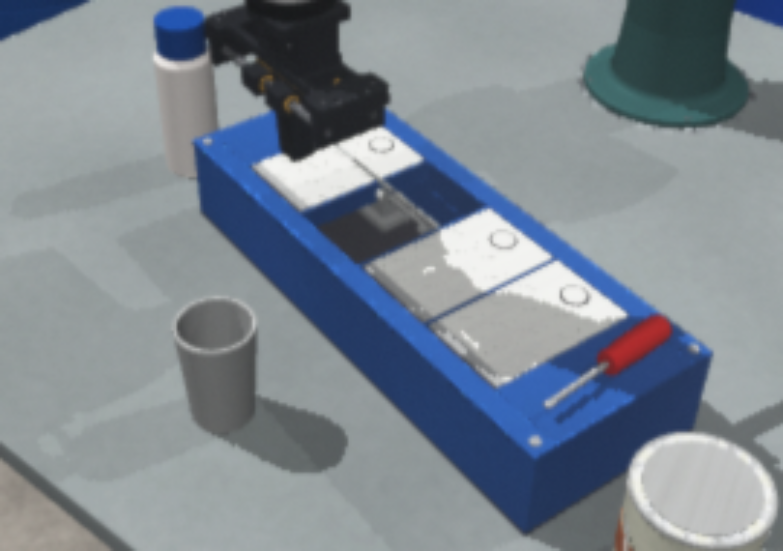

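The crop shows cover 2 tilted about 50°, edge-on at about (405,205), with its well open. Bystanders are undisturbed. Next I descend behind the heel and push towards the robot.

Call:
step_arm(plan=[{"xyz": [0, 0, 0.07], "yaw": 0}, {"xyz": [0, 0, 0.08], "yaw": 0}, {"xyz": [0, 0, 0.05], "yaw": 0}, {"xyz": [0, 0, 0], "yaw": 0}, {"xyz": [-0.04, 0, 0], "yaw": 0}, {"xyz": [-0.04, 0, 0], "yaw": 0}, {"xyz": [-0.04, 0, 0], "yaw": 0}, {"xyz": [-0.03, 0, 0], "yaw": 0}, {"xyz": [-0.02, 0, 0], "yaw": 0}, {"xyz": [-0.02, 0, 0], "yaw": 0}, {"xyz": [-0.02, 0, 0], "yaw": 0}, {"xyz": [-0.02, 0, 0], "yaw": 0}, {"xyz": [0, 0, 0], "yaw": 0}, {"xyz": [0, 0, 0], "yaw": 0}])

```text
time_s: 9.73
tcp_pos: [0.5912, -0.0227, 0.1527]
tool_rot: [[0.971, -0.241, 0.0], [-0.241, -0.971, 0.0], [0.0, -0.0, -1.0]]
wrist_force: [0.8, 0.1, 1.7]
finger_gap: 0.0007
gripper_force: 0.5
```

Call:
step_arm(plan=[{"xyz": [-0.02, 0, 0], "yaw": 0}, {"xyz": [-0.02, 0, 0], "yaw": 0}, {"xyz": [-0.02, 0, 0], "yaw": 0}, {"xyz": [-0.02, 0, 0], "yaw": 0}, {"xyz": [-0.02, 0, 0], "yaw": 0}, {"xyz": [0, 0, 0], "yaw": 0}, {"xyz": [0, 0, 0], "yaw": 0}])

```text
time_s: 10.32
tcp_pos: [0.5611, -0.0153, 0.152]
tool_rot: [[0.971, -0.241, -0.002], [-0.241, -0.971, 0.0], [-0.002, 0.0, -1.0]]
wrist_force: [-0.1, 0.0, 1.3]
finger_gap: -0.0
gripper_force: 0.0
```

Call:
step_arm(plan=[{"xyz": [-0.015, 0, 0], "yaw": 0}, {"xyz": [-0.015, 0, 0], "yaw": 0}, {"xyz": [-0.015, 0, 0], "yaw": 0}, {"xyz": [-0.01, 0, 0], "yaw": 0}, {"xyz": [-0.004, 0, 0], "yaw": 0}, {"xyz": [0, 0, 0], "yaw": 0}, {"xyz": [0, 0, 0], "yaw": 0}, {"xyz": [0, 0, 0], "yaw": 0}])

```text
time_s: 10.98
tcp_pos: [0.5449, -0.0113, 0.1523]
tool_rot: [[0.971, -0.241, -0.0], [-0.241, -0.971, 0.0], [-0.0, 0.0, -1.0]]
wrist_force: [0.9, -0.3, 0.2]
finger_gap: 0.0009
gripper_force: 0.0
```

```bash
cat > tilt.py <<'E'
from h import *
import sys
a=np.radians(-13.9);X=np.array([np.cos(a),np.sin(a)]);Y=np.array([-X[1],X[0]])
for n in("scene","top"):
    s,R,t=cam(n); P=pts(s,R,t)
    cv2.imwrite(f"pics/{n}{sys.argv[1]}.png",cv2.resize(s["pixels"][120:310,150:420],None,fx=2.9,fy=2.9))
    d=P[...,:2]-[.5625,.037]; dx=d@X; dy=d@Y
    m=(s["z_map"]>0)&(abs(dy+.05)<.047)&(dx>-.07)&(dx<.075)&(P[...,2]>.108)&(P[...,2]<.205)
    if len(sys.argv)<3: m&=abs(dy+.05)>.024
    for z in np.arange(.11,.2,.01):
        k=m&(abs(P[...,2]-z)<.005)
        if k.sum(): print(n,round(z,3),k.sum(),np.round(np.percentile(dx[k],[10,50,90]),4))
print(state()["tcp_pos"],state()["wrist_force"])
E
python3 tilt.py a
```

```text
scene 0.11 20 [-0.0185 -0.0166 -0.0151]
scene 0.12 29 [-0.0186 -0.0175 -0.0162]
scene 0.13 20 [-0.0184 -0.0169 -0.0155]
scene 0.14 19 [-0.0189 -0.0173 -0.0157]
scene 0.15 17 [-0.0189 -0.0173 -0.0158]
scene 0.16 17 [-0.018  -0.0175 -0.0156]
scene 0.17 14 [-0.0186 -0.0172 -0.0152]
[ 0.54503164 -0.01130675  0.15233567] [ 0.46712205  0.7345319  -0.36029627]
```

View pics/scenea.png

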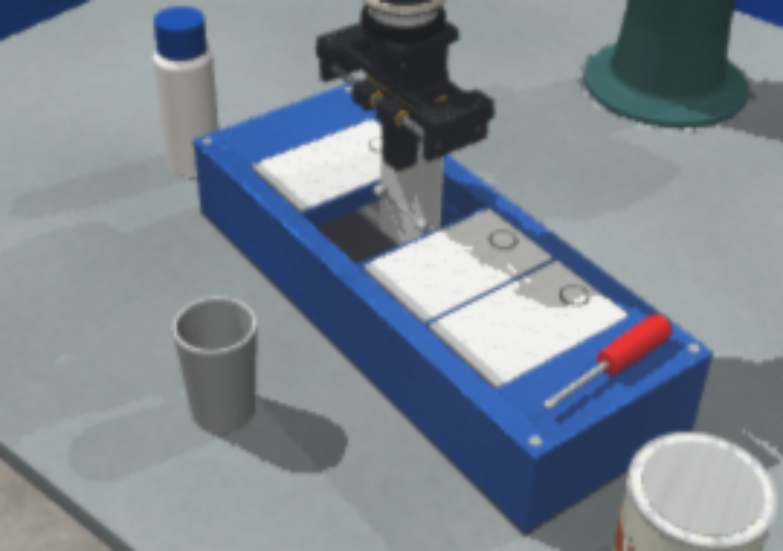

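The crop shows cover 2 standing upright at about (420,190), and the depth data has its face at constant x, so within about a degree of vertical. I'll back off and check again.

Call:
step_arm(plan=[{"xyz": [0.02, 0, 0], "yaw": 0}, {"xyz": [0.06, 0, 0], "yaw": 0}, {"xyz": [0.1, 0, 0], "yaw": 0}, {"xyz": [0.1, 0, 0], "yaw": 0}, {"xyz": [0.05, 0, 0], "yaw": 0}, {"xyz": [0, 0, 0], "yaw": 0}, {"xyz": [0, 0, -0.1], "yaw": 0}, {"xyz": [0, 0, -0.1], "yaw": 0}, {"xyz": [0, 0, -0.1], "yaw": 0}, {"xyz": [0, 0, 0], "yaw": 0}, {"xyz": [0, 0, 0], "yaw": 0}, {"xyz": [0, 0, 0], "yaw": 0}])

```text
time_s: 12.08
tcp_pos: [0.6403, -0.0349, 0.242]
tool_rot: [[0.971, -0.241, -0.001], [-0.241, -0.971, 0.0], [-0.001, 0.0, -1.0]]
wrist_force: [0.6, -0.1, -0.6]
finger_gap: 0.0006
gripper_force: 0.0
```

```bash
python3 tilt.py b all
```

```text
scene 0.11 36 [-0.0186 -0.0173 -0.0155]
scene 0.12 57 [-0.019  -0.0174 -0.0157]
scene 0.13 56 [-0.0183 -0.0171 -0.0156]
scene 0.14 61 [-0.0185 -0.0167 -0.0155]
scene 0.15 57 [-0.0181 -0.017  -0.0159]
scene 0.16 64 [-0.0183 -0.0171 -0.0157]
scene 0.17 56 [-0.0189 -0.0171 -0.0157]
scene 0.18 60 [-0.0186 -0.0172 -0.0158]
scene 0.19 78 [-0.0195 -0.0173 -0.0153]
top 0.11 3 [-0.0192 -0.0188 -0.0187]
top 0.12 1 [-0.0187 -0.0187 -0.0187]
top 0.13 5 [-0.0194 -0.0192 -0.0187]
top 0.14 3 [-0.0192 -0.0191 -0.019 ]
top 0.15 3 [-0.0187 -0.0187 -0.0186]
top 0.16 4 [-0.0191 -0.0189 -0.0189]
top 0.17 2 [-0.0187 -0.0186 -0.0186]
top 0.18 6 [-0.019  -0.0189 -0.0187]
top 0.19 44 [-0.0186 -0.0167 -0.0151]
[ 0.63966418 -0.03490504  0.24040569] [-0.0259115   0.94985932 -0.66973565]
```

View pics/sceneb.png

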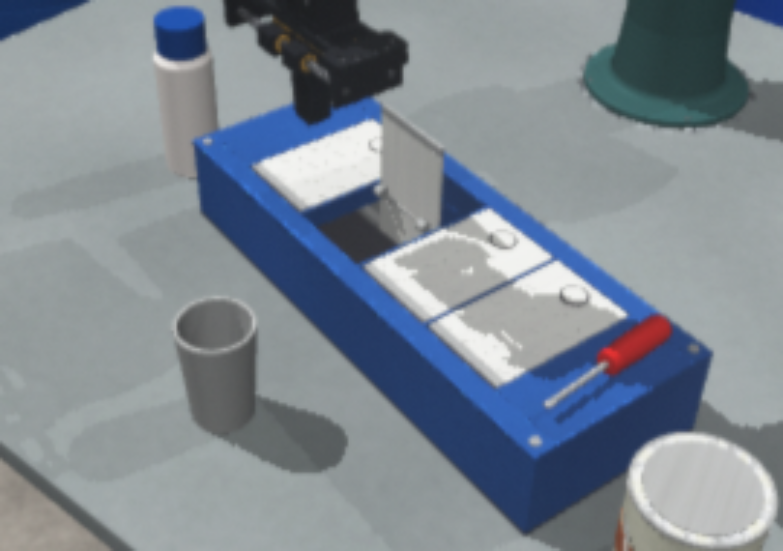

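The crop shows cover 2 upright at about (412,175) with the gripper clear of it. The other covers, tins, tumbler and screwdriver haven't moved. I'll hand in.

```bash
python3 -c "
from cell import *
print(sign_off())"
```

```text
the job is handed in; nothing more can be done
None
```

Cover 2 was the unlatched one: it rocked under about 3 N, so I pushed it open, left it standing upright with the gripper clear, and handed the job in; cover 1 tested latched, and covers 3 and 4 were not pressed.

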